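Close and latch the palm-leaf manuscript case

TASK

Close the lid of the wooden manuscript case and secure it: press the lid down against its springy seal and turn the brass latch clockwise (seen from above) until its tongue is fully home under the steel keeper at the front, so that the lid stays shut when you let go. Do not move the things standing around the case.

Things in the scene. Friction and masses are not known exactly. Their poses are not given: they have to be found in the camera images.
- case: Dark wooden case, 240 (x) x 320 (y) x 70 mm high, fixed. Origin under its centre at the table top; its front, with the keeper, faces its -x; the lid's hinge line runs along y at x = +120, z = 70 mm. A sprung black rubber strip along the front rim resists the lid over its last 10 mm with 6 N rising to 10 N, and lifts it 10 mm again if let go unlatched.
- lid (a joint): Lid angle, rad: 0 = shut on the rim; 0.045 = resting on the uncompressed seal; larger = more open (starts 0.25 to 0.6). A flat board 240 mm deep x 316 wide x 10 thick, hinged at its far edge; the hinge is stiff, so it stays where it is left, and a few N near the front edge moves it; holding it fully shut takes about 12 N at the latch. Shut, its top is 80 mm above the table.
- latch (a joint): Latch angle on the lid, rad: 0 = home at its end stop, tongue to the front; grows anticlockwise seen from above (starts 1.9 to 2.8, tongue pointing back over the lid). Stiff: 0.06 N m. Home is 110 to 160 degrees clockwise: usually two grasps. Below about 0.6 the tongue meets the keeper: it passes under the lip only with the lid pressed to within 3 mm of shut, else it strikes or rides over it.
- latch_grip (a point): On the latch's turning axis, 30 mm above the lid's top, 200 mm from the hinge line, mid-width. z along the axis out of the lid, -x along the tongue; turns with the latch. Grip: upright brass wing 44 mm long (x), 12 thick (y), from 9 to 42 mm above the lid. Tongue below it: 14 mm wide, 5 thick (2 to 7 mm above the lid), reaching 64 mm from the axis to -x only.
- tongue_tip (a point): Point 62 mm from the latch axis, at the tip of the tongue, half-way up its thickness.
- keeper (a point): Underside of the keeper's lip, at its middle. A dark steel hook on the case's front, 34 mm wide (y), open towards the lid and its -y side, closed at +y. Lip 26 mm deep (x), 8 thick, underside 90 and top 98 mm above the table: 10 mm above the shut lid's top. Axes as the case.
- lid_left (a point): Point on the lid's top surface, clear for pushing: 205 mm from the hinge line (35 mm from the front edge), 100 mm to the case's +y side of the latch. It moves with the lid; z is out of the lid.
- lid_right (a point): The same, 100 mm to the case's -y side of the latch.
- bundle_mid (a point): Centre of a bundle of palm leaves between dark wood covers, 200 x 50 x 32 mm high, lying on the table at the case's +y side. Leave it alone.
- pencup_mid (a point): Centre of a pale wooden cup, 72 mm across, 95 mm tall, on the table at the case's -y side. Leave it alone.
- inkpot_mid (a point): Centre of a blue ceramic pot, 80 mm across, 55 mm tall, on the table at the case's -y side, behind the cup. Leave it alone.

How it is judged:
By the outcome, as a careful person would: the job done as asked, in the order asked, and still so for the second after the job is handed in, with the robot touching nothing.
It also fails if it takes over 48 s, if anything falls off the work surface, if the arm or the gripper's body presses on something with over 40 N, if the wrist force passes 120 N, or if a joint passes its speed limit or range.

ROBOT

A 6-joint arm with a two-finger parallel gripper is mounted at the origin on the work surface. World frame = base frame: x ahead of the robot, y to its left, z up, the work surface at z = 0. Lengths are in mm, angles in rad, forces in N, time in s.
With the tool pointing down it reaches from about 400 to 925 mm from the base axis. Payload 12.5 kg.
Tool frame: the origin (TCP) lies at the centre of the arm's flange, where the gripper is bolted on; the fingertips stand 190 mm ahead of it and the grasp point (between the pads) lies 171 mm ahead of it; z points along the fingers, y is the line along which they close (so a half turn about z gives the same grasp; the last joint's range is limited). The gripper opens to 95 mm and grips with 3 to 60 N. Pads are 20 mm wide; open, the fingers measure 119 mm over their backs; the gripper's body (75 mm by 180 mm) begins 59 mm behind the grasp point.
Start: joints at [1.02, 0.491, 1.559, -0, 1.092, -0.106], TCP at [268.901, 564.196, 404.761] pointing down, gripper open.
Joint ranges: [-3.1, 3.1], [-0.84, 2.19], [0.05, 2.79], [-1.13, 4.28], [0.06, 2.93], [-2.69, 2.69]. Speed limits (rad/s): [2.22, 2.22, 2.79, 3.14, 3.14, 3.14].

INTERFACE

Orientations are given as [roll, pitch, yaw] about the fixed x, y, z axes, in that order (R = Rz(yaw) Ry(pitch) Rx(roll)).
In Python, from cell import env, read_camera, search_frame, cut_out gives the robot as it stands. The module is installed in compiled form; this text tells all that it offers.
- The arm moves only by the tool move_arm, never from a script. Its argument "commands" is a list of rows, each a list of 3 entries, a list of its own where there are three numbers: the shift along the world's x, y, z normalised to -1 to 1, where 1 is 0.03 m, then the turn about the world's z normalised to -1 to 1, where 1 is 0.08 rad, then the opening, from -1 (shut) to 1 (fully open), so that 0 is half open. A call has 1 to 20 rows; each row shifts and turns the commanded pose from where the row before left it; what a row does not reach is not made up. A row lasts 1/12 s, in which the tool goes at most 41.7 mm and 7.16 degrees, less where a joint would pass 70% of its speed; a pose out of reach is approached as far as the arm can. A call with a number of a shift or a turn outside -1 to 1 is refused whole. A call with a gripper value outside its range is refused whole. The fingers move at their own pace and stop on an object; the grip force is fixed at half the most. Time passes only in rows, so rows that do not move let the fingers close. It gives the time, the measured TCP pose, the force, the opening and the grip force at its end, in the units of the state.
- env.state(): the state, without advancing time (a new reading comes with each control period).
- read_camera(name): name is "scene" or "top" or "wrist"; returns a dict with "image" (400x640x3 uint8, red, green, blue), "fx", "fy", "cx", "cy" (pixels), "D" ([k1, k2, p1, p2, k3] as OpenCV has them; the pictures are not rectified), "rvec" (rotation vector, rad) and "tvec" (3), from world to camera coordinates, as OpenCV has them. Camera axes: x right, y down, z forward; pixel columns grow to the right and rows downward; lengths in mm; the calibration is good to about 2 mm. A picture is of the moment at which its call begins. There is no depth.
- env.job_done(): hands the job in; it is judged then, once.
Trained networks look in a picture, given as the dict that the camera call returned (one of the last four; its "shot" number tells which), for a name from the list of things; names that differ only in an ending like _2 or _b are one class to them, and where a whole thing is asked for, a point or a joint stands for the part that bears it (a point fixed in the world has none). Each returns a list of dicts, best first, with "confidence" (0 to 1); they miss things now and then, are a little off and sometimes report something else, mostly with a low value. They report only what shows in the picture. A call takes as long as a camera call.
- search_frame(thing, picture): "at" ([column, row] in pixels, amid what is visible of it).
- cut_out(thing, picture): "region" (400x640 bool, what is visible of it) and "at" ([column, row] in pixels, amid what is visible of it).
The state is a dict: "t": time; "joints": joint angles; "qvel": joint speeds; "tau": joint torques, N m; "eef_pos": TCP position; "tcp_rot": TCP orientation; "ft_force": force on the tool from outside, world axes, zero at the start; "moment": the same for the moment, N m; "opening": opening from 0.0 (shut) to 1.0 (fully open); "grip_force": force on a finger pad.
Only numpy, scipy, OpenCV 4.12 (cv2) and the standard library are available. Lean on these libraries where they do the work, as an engineer would, in place of code of your own. Each camera call takes 0.05 s, during which the arm holds its last target. There are 200 camera calls.

## Working session

There is one attempt and no reset: what is moved stays moved. The work goes in short steps, Python scripts to look and compute and a tool call to move; the robot and the scene stay as the last step left them, time stands still between calls to the robot, and variables do not carry over. Pictures are saved under pics/ and viewed, at most 10 in all, crops included, and the job is handed in when it is done.

Besides the shell and the picture viewer there is one more tool, called after "Request:" in YAML: its name, and indented under it one key for each argument. move_arm: Moves the arm, as the interface text tells. Its arguments: {"type":"object","properties":{"commands":{"type":"array","items":{"type":"array"}}},"required":["commands"]}

```bash
mkdir -p pics; cat > h.py <<'E'
import numpy as np, cv2
from cell import env, read_camera, search_frame, cut_out
NAMES=["case","latch_grip","tongue_tip","keeper","lid_left","lid_right","bundle_mid","pencup_mid","inkpot_mid"]
def K(c): return np.array([[c['fx'],0,c['cx']],[0,c['fy'],c['cy']],[0,0,1.]])
def ray(c,p):
    R=cv2.Rodrigues(np.array(c['rvec'],float))[0]; t=np.array(c['tvec'],float).ravel()
    u=cv2.undistortPoints(np.array([[p]],float),K(c),np.array(c['D'],float)).ravel()
    d=R.T@np.array([u[0],u[1],1.]); return -R.T@t, d/np.linalg.norm(d)
def tri(obs):
    A=np.zeros((3,3));b=np.zeros(3)
    for c,p in obs:
        o,d=ray(c,p);P=np.eye(3)-np.outer(d,d);A+=P;b+=P@o
    x=np.linalg.solve(A,b); return x,[np.linalg.norm((np.eye(3)-np.outer(d,d))@(x-o)) for o,d in [ray(c,p) for c,p in obs]]
def onz(c,p,z):
    o,d=ray(c,p); return o+d*(z-o[2])/d[2]
def proj(c,X): return cv2.projectPoints(np.array(X,float).reshape(-1,3),np.array(c['rvec'],float),np.array(c['tvec'],float),K(c),np.array(c['D'],float))[0].reshape(-1,2)
def save(c,n): cv2.imwrite('pics/'+n,c['image'][:,:,::-1])
E
cat > a.py <<'E'
from h import *
np.set_printoptions(precision=1,suppress=True)
cs={n:read_camera(n) for n in("scene","top")}
im=np.vstack([cs['scene']['image'],cs['top']['image']])
cv2.imwrite('pics/a.png',cv2.resize(im[:,:,::-1],(480,600),interpolation=cv2.INTER_AREA))
save(cs['scene'],'s.png');save(cs['top'],'t.png')
for n in NAMES:
    o=[]
    for k,c in cs.items():
        r=search_frame(n,c)
        if r: o.append((c,r[0]['at'])); print(n,k,np.array(r[0]['at']),round(r[0]['confidence'],2))
    if len(o)==2: x,e=tri(o); print('   ',x,e)
print(env.state()['t'])
E
python3 a.py
```

```text
case scene [311.9 207.9] 0.95
case top [324.  221.2] 0.97
    [573.1  27.6  54.4] [np.float64(2.2224651728692466), np.float64(2.222465172869234)]
latch_grip scene [296.1 168.6] 0.6
latch_grip top [215.8 228.5] 0.7
    [537.3 128.5 178.7] [np.float64(120.69300322159691), np.float64(120.69300322159691)]
tongue_tip scene [295.2 168.4] 0.65
tongue_tip top [328.3 238. ] 0.72
    [530.4  11.5 159. ] [np.float64(4.759904634306666), np.float64(4.7599046343066655)]
keeper scene [307.2 207.8] 0.61
keeper top [325.9 223.3] 0.8
    [567.1  20.3  52.7] [np.float64(0.8769376315281173), np.float64(0.8769376315281369)]
lid_left scene [306.4 194.9] 0.64
lid_left top [329.  216.6] 0.66
    [579.9  13.5 110.2] [np.float64(0.012914839711185799), np.float64(0.012914839711244061)]
lid_right scene [307.5 196.6] 0.6
lid_right top [323.8 217.2] 0.84
    [577.9  21.4 100.3] [np.float64(4.055112357809379), np.float64(4.055112357809343)]
bundle_mid scene [396.2 189.3] 0.75
bundle_mid top [212.5 229.8] 0.75
    [558.  300.9   5.6] [np.float64(1.5081103001235097), np.float64(1.508110300123377)]
pencup_mid scene [204.7 211.3] 0.97
pencup_mid top [431.5 265.3] 0.71
    [ 463.3 -225.3   49.4] [np.float64(0.26502303886794676), np.float64(0.26502303886793)]
inkpot_mid scene [211.3 252.2] 0.91
inkpot_mid top [436.3 207.9] 0.83
    [ 598.9 -243.5   39.9] [np.float64(0.08964163155733108), np.float64(0.08964163155741013)]
1.0
```

View pics/s.png

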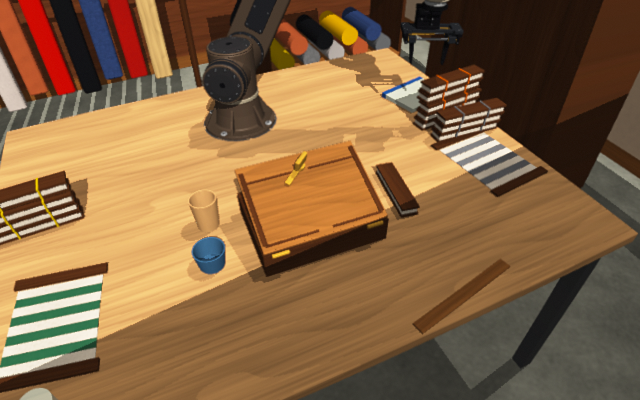

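View pics/t.png

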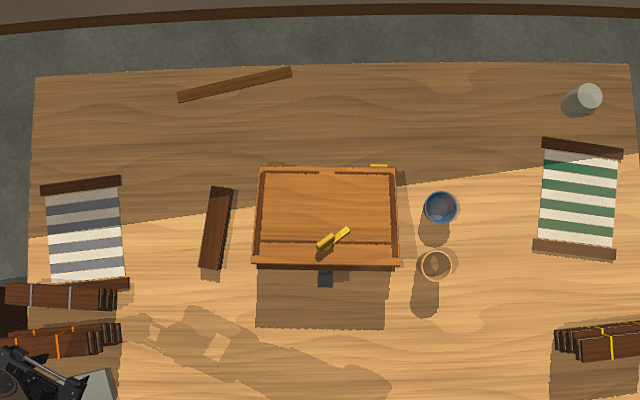

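The top view shows the case with its keeper at about (325,279) facing the robot. The lid is raised, with corners near (259,167), (396,167), (399,265) and (251,267). The latch wing is near (325,242) and the tongue tip near (350,229), pointing back and to -y. The scene view shows the lid's front corners at (236,172) and (351,144). Next I'll fit the model to both views.

```bash
cat > b.py <<'E'
from h import *
from scipy.optimize import least_squares
np.set_printoptions(precision=2,suppress=True)
cs={n:read_camera(n) for n in("scene","top")}
def lidpt(p,r,y,h):
    x0,y0,w,a=p[:4]
    X=120-r*np.cos(a)+h*np.sin(a); Z=70+r*np.sin(a)+h*np.cos(a)
    c,s=np.cos(w),np.sin(w); return [x0+c*X-s*y,y0+s*X+c*y,Z]
def latchpt(p,d,h,th=None):
    th=p[4] if th is None else th
    # tongue dir at th: -x rotated ccw by th
    return lidpt(p,200+d*np.cos(th),-d*np.sin(th),10+h)
hand={'scene':[(240,158,236,172),(240,-158,0,0)],'top':[]}
# hand corners: front-left(+y), front-right(-y) , hinge
obs=[('top',240,158,251,267),('top',240,-158,399,265),('top',0,158,259,167),('top',0,-158,396,167),
     ('scene',240,-158,236,172),('scene',240,158,351,144),('scene',0,158,385,210),('scene',0,-158,265,252)]
yel={}
for n,c in cs.items():
    h=cv2.cvtColor(c['image'],cv2.COLOR_RGB2HSV); m=((h[...,0]>20)&(h[...,0]<32)&(h[...,1]>150)&(h[...,2]>120)).astype(np.uint8)
    k=(296,168) if n=='scene' else (330,240)
    w=np.zeros_like(m); w[k[1]-25:k[1]+25,k[0]-30:k[0]+30]=1; yel[n]=m*w
    ys,xs=np.nonzero(yel[n]); print(n,len(xs),xs.min(),xs.max(),ys.min(),ys.max())
def res(p):
    e=[]
    for n,r,y,u,v in obs: e+=list(proj(cs[n],lidpt(p,r,y,10))[0]-[u,v])
    return np.array(e)
f=least_squares(res,[573,20,0,0.35],loss='soft_l1'); p=f.x; print(p,f.fun.round(1))
kp=onz(cs['top'],(325,279),98); c,s=np.cos(p[2]),np.sin(p[2]); d=kp[:2]-p[:2]; print('keeper',kp,'case frame',c*d[0]+s*d[1],-s*d[0]+c*d[1])
# latch angle by silhouette overlap
def mask(n,q,th):
    m=np.zeros((400,640),np.uint8)
    for a0,a1,b,h0,h1 in((-22,22,6,9,42),(-12,64,7,2,7)):
        P=[]
        for a in(a0,a1):
            for bb in(-b,b):
                for hh in(h0,h1): P.append(lidpt(q,200+a*np.cos(th)+bb*np.sin(th),-a*np.sin(th)+bb*np.cos(th),10+hh))
        cv2.fillConvexPoly(m,cv2.convexHull(proj(cs[n],P).round().astype(np.int32)),1)
    return m
best=[]
for th in np.arange(1.7,3.0,.03):
    s_=[ (mask(n,p,th)&yel[n]).sum()/(mask(n,p,th)|yel[n]).sum() for n in cs]; best.append((sum(s_),th,*s_))
print(np.array(sorted(best)[::-1][:4])); th=sorted(best)[-1][1]
np.save('p.npy',np.r_[p,th])
for nm,q in(('axis',lidpt(p,200,0,40)),('right',lidpt(p,205,-100,10)),('left',lidpt(p,205,100,10)),('tip',latchpt(p,62,4.5,th))): print(nm,np.array(q))
q=p.copy();q[3]=.045
print('grip at .045',np.array(lidpt(q,200,0,40)));q[3]=0;print('grip shut',np.array(lidpt(q,200,0,40)),'right shut',np.array(lidpt(q,205,-100,10)))
out=[]
for n in cs:
    im=cs[n]['image'].copy()
    cv2.polylines(im,[proj(cs[n],[lidpt(p,r,y,10) for r,y in((0,158),(240,158),(240,-158),(0,-158))]).round().astype(np.int32)],True,(0,255,0),1)
    cc=cv2.findContours(mask(n,p,th),0,2)[0]; cv2.drawContours(im,cc,-1,(255,0,0),1)
    k=(300,190) if n=='scene' else (325,225); out.append(cv2.resize(im[k[1]-75:k[1]+75,k[0]-100:k[0]+100],(800,600) if 0 else (400,300)))
cv2.imwrite('pics/b.png',np.hstack(out)[:,:,::-1])
s=env.state();print(s['t'],s['tcp_rot'],s['joints'],s['ft_force'])
E
python3 b.py
```

```text
scene 90 286 306 152 183
top 160 317 349 226 244
[575.19  21.91  -0.03   0.29] [ 0.   0.2 -0.4  3.7 -1.  -0.9 -1.9  0.  -2.3  0.1 -2.8 -1.3  3.   5.8
 -1.2  3. ]
keeper [440.89  25.4   98.  ] case frame -134.34344260126076 -0.5026852921156948
[[0.47 2.36 0.25 0.22]
 [0.46 2.39 0.22 0.24]
 [0.45 2.3  0.27 0.18]
 [0.44 2.33 0.25 0.19]]
axis [514.86  23.7  165.24]
right [498.56 -75.86 137.9 ]
left [504.5  124.06 137.9 ]
tip [548.48 -20.99 128.28]
grip at .045 [497.22  24.23 118.96]
grip shut [495.22  24.29 110.  ] right shut [487.26 -75.52  80.  ]
1.1 [ 3.14 -0.    2.7 ] [ 1.02  0.49  1.56  0.    1.09 -0.11] [ 0.35 -0.25  0.26]
```

View pics/b.png

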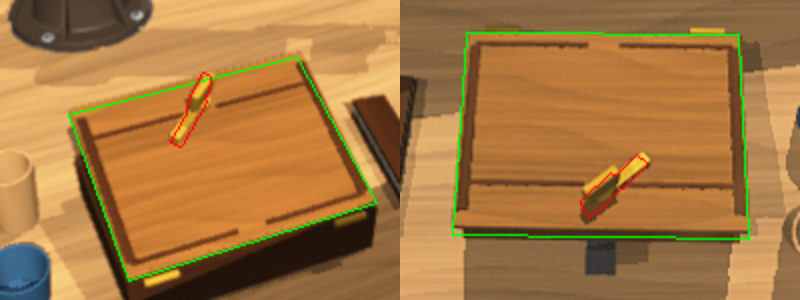

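The fit overlays well: lid about 0.3 rad, latch about 2.3 rad. I'll go above lid_left with the fingers closed.

Request:
move_arm:
  commands:
    - [[0.513, -0.978, 0], 0, -1]
    - [[0.513, -0.978, 0], 0, -1]
    - [[0.513, -0.978, 0], 0, -1]
    - [[0.513, -0.978, 0], 0, -1]
    - [[0.513, -0.978, 0], 0, -1]
    - [[0.513, -0.978, 0], 0, -1]
    - [[0.513, -0.978, 0], 0, -1]
    - [[0.513, -0.978, 0], -1, -1]
    - [[0.513, -0.978, 0], -1, -1]
    - [[0.513, -0.978, 0], -1, -1]
    - [[0.513, -0.978, 0], -1, -1]
    - [[0.513, -0.978, 0], -1, -1]
    - [[0.513, -0.978, -0.3], -1, -1]
    - [[0.513, -0.978, -0.5], 0, -1]
    - [[0.513, -0.978, -0.5], 0, -1]
    - [[0, 0, 0], 0, -1]

```text
t: 2.43
eef_pos: [501.5, 120.2, 363.6]
tcp_rot: [-3.14, -0.0, 2.213]
ft_force: [-0.6, 0.3, 0.1]
opening: 0.01
grip_force: 0.0
```

Request:
move_arm:
  commands:
    - [[0, 0, -0.5], 0, -1]
    - [[0, 0, -0.4], 0, -1]
    - [[0, 0, -0.25], 0, -1]
    - [[0, 0, -0.25], 0, -1]
    - [[0, 0, -0.25], 0, -1]
    - [[0, 0, -0.25], 0, -1]
    - [[0, 0, -0.25], 0, -1]
    - [[0, 0, -0.25], 0, -1]
    - [[0, 0, -0.25], 0, -1]
    - [[0, 0, -0.2], 0, -1]
    - [[0, 0, 0], 0, -1]
    - [[0, 0, 0], 0, -1]

```text
t: 3.43
eef_pos: [499.8, 124.1, 280.0]
tcp_rot: [-3.141, -0.0, 2.217]
ft_force: [-0.5, 0.3, 1.2]
opening: 0.006
grip_force: 0.3
```

Request:
move_arm:
  commands:
    - [[0, 0, 1], 0, -1]
    - [[0, 0, 1], 0, -1]
    - [[0, -0.2, 1], 0, 0]
    - [[0, -0.8, 0.5], 0, 0]
    - [[0, -0.8, 0], 0, 0]
    - [[0, -0.8, 0], 0, 0]
    - [[0, -0.75, 0], 0, 0]
    - [[0, 0, 0], 0, 0]
    - [[0, 0, 0], 0, 0]
    - [[0, 0, 0], 0, 0]

```text
t: 4.27
eef_pos: [499.7, 23.9, 385.4]
tcp_rot: [3.141, 0.0, 2.216]
ft_force: [-0.1, -0.3, -0.9]
opening: 0.479
grip_force: 0.0
```

```bash
cat > c.py <<'E'
from h import *
np.set_printoptions(precision=2,suppress=True)
cs={n:read_camera(n) for n in("wrist","top","scene")}
w=cs['wrist']; save(w,'w.png')
for n in("latch_grip","tongue_tip","keeper"):
    for k in("wrist","top"):
        r=search_frame(n,cs[k])
        for q in r[:2]: print(n,k,np.array(q['at']),round(q['confidence'],2))
t=cs['top']['image'][170:310,230:420]; s=cs['scene']['image'][130:270,225:415]
cv2.imwrite('pics/c.png',np.hstack([cv2.resize(a,(400,295)) for a in(t,s)])[:,:,::-1])
print('grip expected px',proj(w,[[497,24,119],[497,24,131]]))
s=env.state();print(s['t'],s['eef_pos'],s['tcp_rot'],s['opening'])
E
python3 c.py
```

```text
latch_grip wrist [325.9 214.5] 0.65
tongue_tip wrist [324.9 211.9] 0.91
tongue_tip top [337.  201.9] 0.19
keeper wrist [396.6 183.1] 0.68
keeper top [331.1 203.1] 0.67
grip expected px [[321.51 202.89]
 [321.36 207.06]]
4.7167 [499.75  23.87 385.23] [ 3.14 -0.    2.22] 0.5008962810076034
```

View pics/w.png

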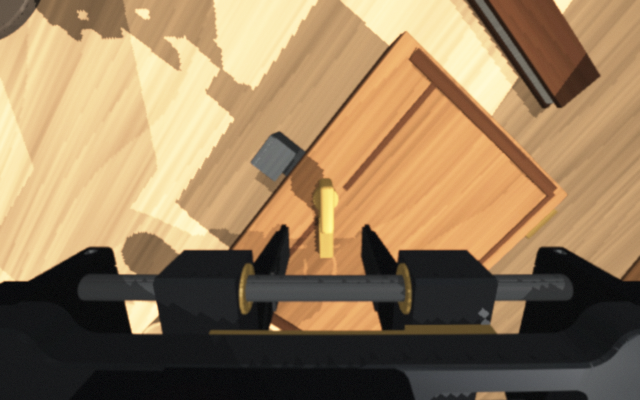

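Wrist view: the latch stands nearly upright between the fingers, from about (325,180) to (326,257), and the keeper is at (275,157). I'll fit the latch in this picture.

```bash
cat > d.py <<'E'
from h import *
from scipy.optimize import minimize
np.set_printoptions(precision=3,suppress=True)
p=np.load('p.npy'); w=read_camera('wrist'); 
h=cv2.cvtColor(w['image'],cv2.COLOR_RGB2HSV); m=((h[...,0]>18)&(h[...,0]<34)&(h[...,1]>140)&(h[...,2]>90)).astype(np.uint8)
b=np.zeros_like(m); b[165:270,300:350]=1; m*=b; m=cv2.morphologyEx(m,cv2.MORPH_OPEN,np.ones((3,3)))
lid=.045
def mask(q):
    x,y,phi=q; o=np.zeros((400,640),np.uint8); c,s=np.cos(phi),np.sin(phi)  # phi: world dir of tongue
    for a0,a1,bb,h0,h1 in((-22,22,6,9,42),(-8,64,7,2,7)):
        P=[[x+a*c-v*s,y+a*s+v*c,89+z] for a in(a0,a1) for v in(-bb,bb) for z in(h0,h1)]
        cv2.fillConvexPoly(o,cv2.convexHull((proj(w,P)*16).round().astype(np.int32)).reshape(-1,1,2),1,shift=4)
    return o
f=lambda q:-(mask(q)&m).sum()/(mask(q)|m).sum()
q0=[497,24,np.pi+p[4]+p[2]-2*np.pi]
r=min((minimize(f,[q0[0]+dx,q0[1]+dy,q0[2]+da],method='Nelder-Mead',options=dict(initial_simplex=np.array(q0)+np.array([[dx,dy,da],[dx+8,dy,da],[dx,dy+8,da],[dx,dy,da+.1]]))) for dx in(-6,4) for dy in(-6,4) for da in(-.1,.05)),key=lambda r:r.fun)
print(q0,r.x,r.fun,'latch angle',r.x[2]-p[2]+np.pi,'tool yaw',r.x[2]+np.pi)
k=onz(w,(275,157),98); print('keeper approx',k)
im=w['image'].copy(); cv2.drawContours(im,cv2.findContours(mask(r.x),0,2)[0],-1,(255,0,0),1)
im2=w['image'].copy(); im2[m>0]=(0,0,255)
cv2.imwrite('pics/d.png',np.hstack([cv2.resize(a[130:280,250:400],(400,400)) for a in(im,im2)])[:,:,::-1])
E
python3 d.py
```

```text
[497, 24, np.float64(-0.811294323161821)] [480.333  15.333  -0.778] 0.0 latch angle 2.3933333333333335 tool yaw 2.3636316637613053
keeper approx [439.918  28.265  98.   ]d.py:14: RuntimeWarning: overflow encountered in scalar negative
  f=lambda q:-(mask(q)&m).sum()/(mask(q)|m).sum()
```

View pics/d.png

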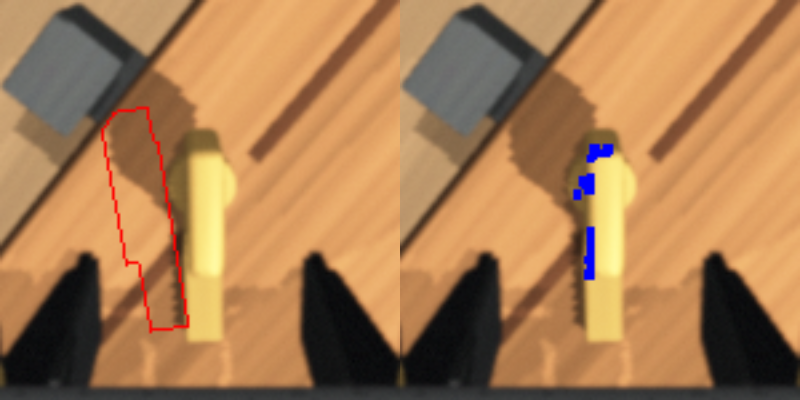

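```bash
python3 - <<'E'
from h import *
np.set_printoptions(precision=2,suppress=True)
w=read_camera('wrist')
g=lambda u,v,z: onz(w,(250+u/2.667,130+v/2.667),z)
a,b,t=g(206,152,131),g(206,273,131),g(205,341,96)
mid=(a+b)/2; print(a,b,'len',np.linalg.norm(a-b),'mid',mid,'yaw wing',np.arctan2(*(b-a)[1::-1]),'tip',t,'r',np.linalg.norm((t-mid)[:2]))
print('tongue yaw',np.arctan2(*(t-mid)[1::-1]))
print('fingers centre at tip',proj(w,[[499.75,23.87,195]]))
E
```

```text
[490.3   40.84 131.  ] [514.78   8.48 131.  ] len 40.571872875254286 mid [502.54  24.66 131.  ] yaw wing -0.9230479395889712 tip [540.62 -25.84  96.  ] r 63.25092797785223
tongue yaw -0.9247535457769672
fingers centre at tip [[323.79 240.64]]
```

Request:
move_arm:
  commands:
    - [[0.07, 0.02, -0.7], 0, 0]
    - [[0, 0, -0.7], 0, 0]
    - [[0, 0, -0.7], 0, 0]
    - [[0, 0, -0.5], 0, 0]
    - [[0, 0, -0.5], 0, 0]
    - [[0, 0, 0], 0, 0]
    - [[0, 0, 0], 0, -1]
    - [[0, 0, 0], 0, -1]
    - [[0, 0, 0], 0, -1]
    - [[0, 0, 0], 0, -1]
    - [[0, 0, 0], 0, -1]
    - [[0, 0, 0], 0, -1]

```text
t: 5.82
eef_pos: [501.7, 24.1, 292.7]
tcp_rot: [-3.141, 0.0, 2.217]
ft_force: [-13.7, -11.3, 8.1]
opening: 0.137
grip_force: 9.5
```

Request:
move_arm:
  commands:
    - [[-0.05, -0.04, 0], 0, -1]
    - [[0, 0, 0], 0, -1]
    - [[0, 0, 0], 0, -1]

```text
t: 6.07
eef_pos: [500.6, 23.2, 292.6]
tcp_rot: [3.14, 0.001, 2.217]
ft_force: [2.7, 4.8, 1.1]
opening: 0.13
grip_force: 29.9
```

Request:
move_arm:
  commands:
    - [[0, 0, 0], -1, -1]
    - [[0, 0, 0], -1, -1]
    - [[0, 0, 0], -1, -1]
    - [[0, 0, 0], -1, -1]
    - [[0, 0, 0], -1, -1]
    - [[0, 0, 0], -1, -1]
    - [[0, 0, 0], -1, -1]
    - [[0, 0, 0], -1, -1]
    - [[0, 0, 0], 0, -1]

```text
t: 6.82
eef_pos: [500.6, 23.2, 292.6]
tcp_rot: [3.14, -0.0, 1.573]
ft_force: [4.7, 3.3, 3.2]
opening: 0.13
grip_force: 30.0
```

Turning smoothly. I'll continue to about 1.0 rad and then press the lid down.

Request:
move_arm:
  commands:
    - [[0, 0, 0], -1, -1]
    - [[0, 0, 0], -1, -1]
    - [[0, 0, 0], -1, -1]
    - [[0, 0, 0], -1, -1]
    - [[0, 0, 0], -1, -1]
    - [[0, 0, 0], -1, -1]
    - [[0, 0, 0], -1, -1]
    - [[0, 0, 0], 0, -1]
    - [[0, 0, -0.1], 0, -1]
    - [[-0.02, 0, -0.1], 0, -1]
    - [[-0.02, 0, -0.05], 0, -1]
    - [[0, 0, 0], 0, -1]
    - [[0, 0, 0], 0, -1]

```text
t: 7.9
eef_pos: [499.3, 23.3, 285.1]
tcp_rot: [3.141, -0.001, 1.019]
ft_force: [1.4, 5.7, 3.4]
opening: 0.123
grip_force: 30.0
```

Request:
move_arm:
  commands:
    - [[0, 0, -0.1], 0, -1]
    - [[-0.02, 0, -0.1], 0, -1]
    - [[0, 0, 0], 0, -1]
    - [[0, 0, 0], 0, -1]

```text
t: 8.23
eef_pos: [498.7, 23.3, 280.9]
tcp_rot: [3.139, -0.002, 1.02]
ft_force: [-4.8, 6.5, 29.1]
opening: 0.124
grip_force: 30.0
```

Request:
move_arm:
  commands:
    - [[0, 0, 0], -1, -1]
    - [[0, 0, 0], -1, -1]
    - [[0, 0, 0], -1, -1]
    - [[0, 0, 0], -1, -1]
    - [[0, 0, 0], -1, -1]
    - [[0, 0, 0], 0, -1]

```text
t: 8.73
eef_pos: [498.7, 23.4, 280.9]
tcp_rot: [3.14, -0.003, 0.614]
ft_force: [-4.7, 6.5, 29.1]
opening: 0.122
grip_force: 30.0
```

```bash
python3 - <<'E'
from h import *
w=read_camera('wrist'); s=read_camera('scene')
cv2.imwrite('pics/e.png',np.hstack([cv2.resize(w['image'][60:300,170:490],(400,300)),cv2.resize(s['image'][110:260,215:415],(400,300))])[:,:,::-1])
E
```

```text
(no output)
```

View pics/e.png

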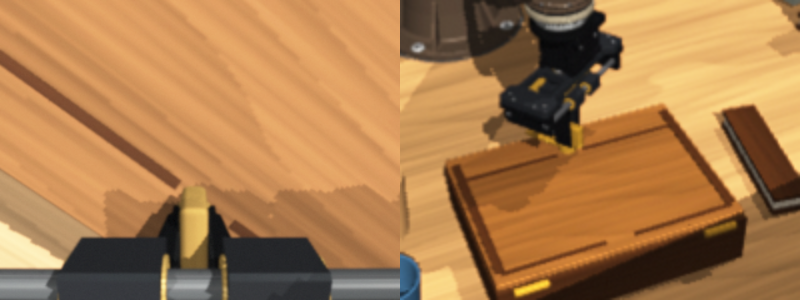

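The wrist view (left half) shows the wing still held between the fingers. The scene view (right half) shows the lid lying flat on the case. I'll keep turning under the same press.

Request:
move_arm:
  commands:
    - [[0, 0, 0], -0.8, -1]
    - [[0, 0, 0], -0.8, -1]
    - [[0, 0, 0], -0.8, -1]
    - [[0, 0, 0], -0.8, -1]
    - [[0, 0, 0], -0.8, -1]
    - [[0, 0, 0], 0, -1]

```text
t: 9.33
eef_pos: [498.7, 23.4, 280.9]
tcp_rot: [3.141, -0.003, 0.295]
ft_force: [-4.0, 6.1, 29.1]
opening: 0.126
grip_force: 30.0
```

Request:
move_arm:
  commands:
    - [[0, 0, 0], -0.8, -1]
    - [[0, 0, 0], -0.8, -1]
    - [[0, 0, 0], -0.8, -1]
    - [[0, 0, 0], -0.8, -1]
    - [[0, 0, 0], -0.8, -1]
    - [[0, 0, 0], -0.6, -1]
    - [[0, 0, 0], 0, -1]

```text
t: 9.92
eef_pos: [498.7, 23.4, 280.9]
tcp_rot: [-3.141, -0.003, -0.07]
ft_force: [-4.8, 6.0, 29.1]
opening: 0.129
grip_force: 30.3
```

```bash
python3 -c "
from h import *
s=env.state();print(s['moment'],s['tau'],s['opening'],s['tcp_rot'])"
```

```text
[1.28863912 1.05493343 0.60440985] [ -4.10261974 -38.14992785 -13.19818318  -0.51038604  -1.47858962
   1.53424144] 0.12857756965105005 [-3.14132425 -0.00338588 -0.07030505]
```

The moment about z has jumped to 0.6 N m, so the latch is at its end stop. I'll ease off, release and rise.

Request:
move_arm:
  commands:
    - [[0, 0, 0.04], 0, -1]
    - [[0, 0, 0], 0, -0.2]
    - [[0, 0, 0], 0, -0.2]
    - [[0, 0, 0], 0, -0.2]
    - [[0, 0, 0], 0, -0.2]
    - [[0, 0, 0.3], 0, -0.2]
    - [[0, 0, 0.5], 0, -0.2]
    - [[0, 0, 1], 0, -0.2]
    - [[0, 0, 1], 0, -0.2]
    - [[0, 0, 1], 0, -0.2]
    - [[0.5, 0, 1], 0, -0.2]
    - [[1, 0, 1], 0, -0.2]
    - [[1, 0, 0], 0, -0.2]
    - [[0, 0, 0], 0, -0.2]

```text
t: 11.08
eef_pos: [576.0, 22.8, 455.5]
tcp_rot: [3.142, -0.005, -0.07]
ft_force: [-0.3, 0.5, -0.4]
opening: 0.401
grip_force: 0.0
```

```bash
python3 - <<'E'
from h import *
w=read_camera('wrist'); s=read_camera('scene');t=read_camera('top')
cv2.imwrite('pics/f.png',np.vstack([np.hstack([cv2.resize(w['image'],(400,300)),cv2.resize(s['image'][110:260,215:415],(400,300))]),np.hstack([cv2.resize(t['image'][170:320,230:430],(400,300)),cv2.resize(w['image'][150:300,220:420],(400,300))])])[:,:,::-1])
E
```

```text
(no output)
```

View pics/f.png

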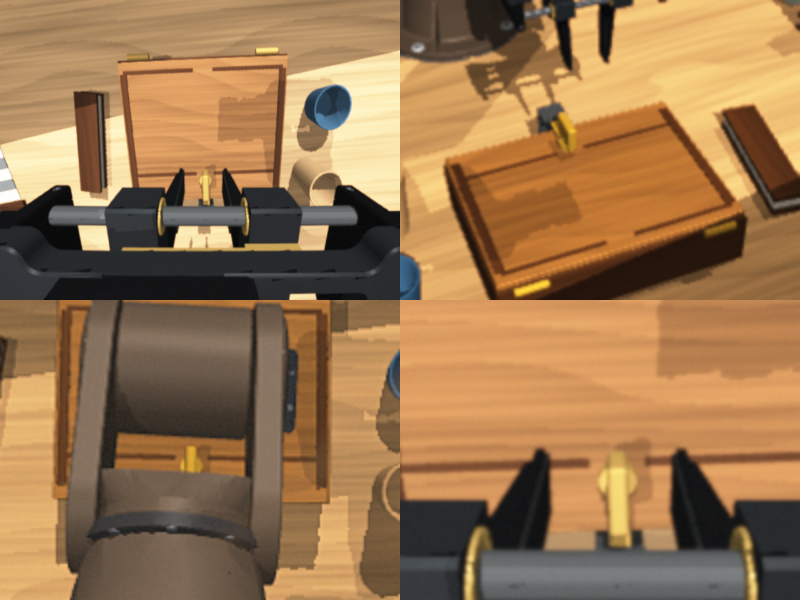

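The latch looks home and the lid flat. I'll move aside for one clear confirming look at the keeper.

Request:
move_arm:
  commands:
    - [[0, 1, 0.5], 0, -0.2]
    - [[0, 1, 0], 0, -0.2]
    - [[0, 1, 0], 0, -0.2]
    - [[0, 1, 0], 0, -0.2]
    - [[0, 1, 0], 0, -0.2]
    - [[0, 1, 0], 0, -0.2]
    - [[0, 1, 0], 0, -0.2]
    - [[0, 1, 0], 0, -0.2]
    - [[0, 1, 0], 0, -0.2]
    - [[0, 1, 0], 0, -0.2]
    - [[0, 0, 0], 0, -0.2]

```text
t: 12.15
eef_pos: [571.6, 326.8, 467.8]
tcp_rot: [-3.141, 0.002, -0.067]
ft_force: [0.5, -0.3, -0.6]
opening: 0.401
grip_force: 0.0
```

```bash
python3 - <<'E'
from h import *
s=read_camera('scene');t=read_camera('top')
cv2.imwrite('pics/g.png',np.hstack([cv2.resize(s['image'][140:190,265:315],(400,400),interpolation=2),cv2.resize(t['image'][235:290,300:355],(400,400),interpolation=2)])[:,:,::-1])
E
```

```text
(no output)
```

View pics/g.png

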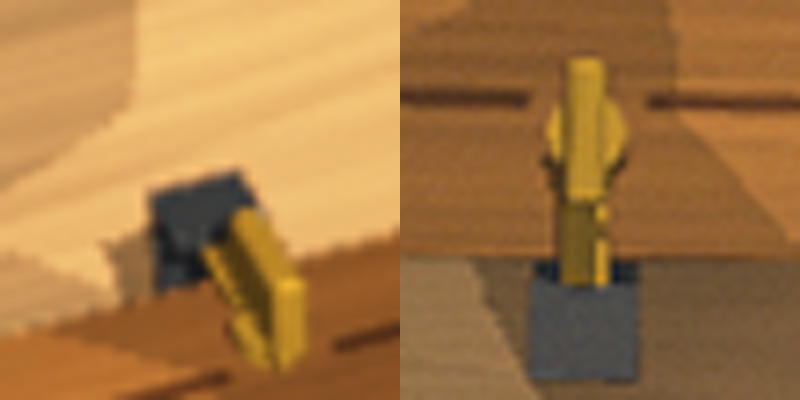

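The top view shows the tongue running under the keeper's lip, disappearing at about (585,285) in the crop, and pointing straight to the front. The lid is flat and nothing is touching it, so I'm handing in.

```bash
python3 -c "
from cell import env
print(env.job_done())"
```

```text
the job is handed in; nothing more can be done
None
```

The lid is shut and the latch is turned to its end stop with its tongue under the keeper. The lid stayed flat after I let go, nothing around the case was touched, and I handed the job in at about 12 s.

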